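Kick out the menu board's stand and hold the board upright

ROBOT

A 7-joint arm with a two-finger parallel gripper is mounted at the origin on a cart in front of the work surface, level with it; the furniture and walls round the work are solid. World frame = base frame: x ahead of the robot, y to its left, z up, the work surface at z = 0. Lengths are in mm, angles in rad, forces in N, time in s.
With the tool pointing down it reaches from about 400 to 850 mm from the base axis. Payload 10.4 kg.
Tool frame: the origin (TCP) lies between the finger pads, 19 mm behind the fingertips; this is the grasp point; z points along the fingers, y is the line along which they close (so a half turn about z gives the same grasp; the last joint's range is limited). The gripper opens to 87 mm and grips with 3 to 60 N. Pads are 19 mm wide; open, the fingers measure 117 mm over their backs; the gripper's body (75 mm by 190 mm) begins 51 mm behind the grasp point.
Start: joints at [1.294, 0.332, -0.065, 1.46, 0.022, 1.35, -0.088], TCP at [156.948, -604.994, 241.276] pointing down, gripper open.
Joint ranges: [-2.6, 2.6], [-0.5, 2.12], [-1.47, 1.34], [0.16, 2.42], [-1.27, 4.41], [0.06, 2.06], [-2.6, 2.6]. Speed limits (rad/s): [2.22, 2.22, 2.79, 2.79, 3.14, 3.14, 3.14].

INTERFACE

Orientations are given as a unit quaternion [x, y, z, w].
In Python, from station import readout, vision, robot gives the robot as it stands.
- The arm moves only by the tool step_arm, never from a script. Its argument "series" is a list of rows, each an object of numbers: "dx", "dy", "dz": the shift along the tool's x, y, z in units of 50 mm (1.0 is 50 mm); "spin": the turn about the tool's z in units of 6 degrees (1.0 is 6 degrees). In form: [{"dx": .., "dy": .., "dz": .., "spin": ..}, ...]. A call has 1 to 12 rows; each row shifts and turns the commanded pose from where the row before left it, along the tool's axes as they then stand; what a row does not reach is not made up. A row lasts 1/8 s, in which the tool goes at most 62.5 mm and 10.7 degrees, less where a joint would pass 70% of its speed; a pose out of reach is approached as far as the arm can. A call is refused whole if a number of a shift passes 1 or a number of a turn 1, either way. A call with a gripper value outside its range is refused whole. "hand" is the closure, from 0 (fully open) to 1 (shut), set as the call begins (left out, the last holds). The fingers move at their own pace and stop on an object; the grip force is fixed at half the most. Time passes only in rows, so rows that do not move let the fingers close. It gives the time, the measured TCP pose, the force, the opening and the grip force at its end, in the units of the state.
- readout.state(): the state, without advancing time (a new reading comes with each control period).
- vision.camera(name): name is "side" or "top"; returns (picture, depth): 384x512x3 uint8, blue, green, red; 384x512 float32, mm along the optical axis (not along the pixel's ray), 0 where there is no reading.
- vision.get_calibration(name): a dict with "fx", "fy", "cx", "cy" (pixels), "k1" (the pictures are not rectified: a ray, as slopes to the right and down, at radius r is drawn at 1 + k1 r^2 times it, then the intrinsics apply), "R" (3x3) and "t" (3): a world point X has camera coordinates R X + t. Camera axes: x right, y down, z forward; pixel columns grow to the right and rows downward; lengths in mm; the calibration is good to about 2 mm. A picture is of the moment at which its call begins. get_calibration takes no time and is no camera call.
- robot.hand_in(): hands the job in; it is judged then, once.
The state is a dict: "time": time; "joints": joint angles; "joint_velocities": joint speeds; "effort": joint torques, N m; "tcp_pos": TCP position; "tool_rot": TCP orientation; "wrist_force": force on the tool from outside, world axes, zero at the start; "wrist_torque": the same for the moment, N m; "grip_width": finger opening in mm; "finger_force": force on a finger pad.
Only numpy, scipy, OpenCV 4.12 (cv2) and the standard library are available. Lean on these libraries where they do the work, as an engineer would, in place of code of your own. Each camera call takes 0.05 s, during which the arm holds its last target. There are 200 camera calls.

TASK

The menu board on its foot is leaning back with its kickstand folded up. Push the kickstand down past its sprung centre until it snaps fully down, then grip the board by its round top rail, bring it upright and keep holding it there so that I can tighten the pivot: finish still gripping the rail, board upright, without letting it tip over onto the kickstand. Leave the other things on the worktop where they are.

Things in the scene. Friction and masses are not known exactly. Their poses are not given: they have to be found in the camera images.
- stand: Dark cast foot of the menu board, 236 x 110 x 16 mm plate fixed to the worktop. Origin: centre of its underside. x runs along the board's width, y points to the kickstand side (roughly to the robot), z up. The board pivots about the line parallel to x, 30 mm above the origin. Stop pins at both ends, up to 83 mm high, 84 mm and more from the middle.
- board (a joint): Lean of the board (rad): 0 upright; 0.32 leaning back on its stops, away from the foot's +y (the start); negative = tipped to the kickstand side, at most -0.15. No spring or latch: let go, it tips one way or the other. 0.9 kg; wooden uprights 16 mm thick, 186 mm over all, ending 10 mm above the rail's centre; dark panel with battens up to 144 mm from the pivot line, open air above it to the rail.
- rail (a point): Middle of the top rail, a round wooden bar 14 mm thick, 154 mm free length between the uprights, parallel to the foot's x, 190 mm from the pivot line, 39 mm of open space under it. Pinch it from above across its thickness; it rolls between the fingers as the board turns. Axes: x along the rail, y to the kickstand side, z up the board.
- kickstand (a joint): Angle of the kickstand (rad): 0 = folded up, 1.8 = fully down. Spring over centre: below about 0.75 it swings back up, above it snaps down by itself to 1.8. Pressing near its free end takes about 2 to 4 N.
- hub (a point): Pivot of the kickstand on the end of a steel stub, 62 mm out from the board's plane on the kickstand side, 85 mm up the board from the pivot line, 50 mm from the board's middle towards -x of the foot.
- kick_tip (a point): End of the kickstand's rubber foot, 100 mm from the hub. Kickstand: round steel bar 12 mm thick, rubber end 16 mm. Folded up it runs alongside the board towards the foot's +x, raised 0.25 rad; it swings down in a plane nearly parallel to the board (splayed outward 0.3 rad) and can be pushed down from above with the shut fingertips.
- powder_box: Bystander: tall white and blue carton 73 x 152 x 172 mm, at the back right. Origin under its centre.
- roll: Bystander: standing white kitchen roll, 82 mm across, 228 mm tall, at the back left. Origin under its centre.
- soap_bottle: Bystander: clear and green plastic bottle 52 x 86 x 219 mm, at the right. Origin under its centre.
- mill: Bystander: brown wooden pepper mill, 55 mm across, 138 mm tall, at the right. Origin under its centre.
- tin: Bystander: low food tin, 75 mm across, 58 mm tall, behind the board to the right. Origin under its centre.
- garlic: Bystander: garlic bulb, 60 mm across and tall, at the front edge. Origin under its centre.
- mug: Bystander: small white cup 65 x 94 x 53 mm, at the front edge. Origin under its centre.
- spice: Bystander: spice jar with a yellow cap, 45 mm across, 100 mm tall, at the left. Origin under its centre.

How it is judged (in metres and radians):
On the way, in this order (a step that is already met when the one before it is completed fails the run):
1. the kickstand is fully down (more than 1.6 rad) while the board still leans back (more than 0.2 rad) (value of joint kickstand above 1.6 rad and value of joint board above 0.2 rad), for 0.2 s.
2. the board is held upright, within 0.07 rad, by its top rail (value of joint board between -0.07 and 0.07 rad and contact force between the fingers and stand above 1 N), for 0.3 s.
At the end, for the whole second after the job is handed in: The kickstand is fully down (over 1.6 rad), the board stands still within 0.07 rad of upright, and the fingers still hold it by the top rail (touching with over 1 N, the tool point at the rail: within 85 mm of its middle along it, 25 mm across, 35 mm up or down) (all of step 2 and value of joint kickstand above 1.6 rad and velocity of joint board between -0.1 and 0.1 rad/s and x of the grasp point in the frame of rail between -0.085 and 0.085 m and y of the grasp point in the frame of rail between -0.025 and 0.025 m and z of the grasp point in the frame of rail between -0.035 and 0.035 m); the arm keeps its last pose, push and grip.
It fails at once if the board tips over onto the kickstand side (beyond 0.12 rad) (value of joint board below -0.12 rad).
It fails at once if a bystander is moved more than 30 mm (distance of any of powder_box, roll, soap_bottle, mill, tin, garlic, mug, spice from where it was at the start of the episode above 0.03 m).
It also fails if it takes over 45 s, if anything falls off the work surface, if the arm or the gripper's body presses on something with over 40 N, if the wrist force passes 120 N, or if a joint passes its speed limit or range.

## Working session

There is one attempt and no reset: what is moved stays moved. The work goes in short steps, Python scripts to look and compute and a tool call to move; the robot and the scene stay as the last step left them, time stands still between calls to the robot, and variables do not carry over. Pictures are saved under pics/ and viewed, at most 10 in all, crops included, and the job is handed in when it is done.

Besides the shell and the picture viewer there is one more tool, called after "Emit:" in YAML: its name, and indented under it one key for each argument. step_arm: Moves the arm, as the interface text tells. Its arguments: {"type":"object","properties":{"series":{"type":"array","items":{"type":"object","properties":{"dx":{"type":"number"},"dy":{"type":"number"},"dz":{"type":"number"},"spin":{"type":"number"}}}},"hand":{"type":"number"}},"required":["series"]}

```bash
mkdir -p pics; cat > h.py <<'E'
import numpy as np, cv2
from station import readout, vision, robot
def cloud(n):
    im,d=vision.camera(n); c=vision.get_calibration(n)
    v,u=np.mgrid[0:384,0:512].astype(float)
    K=np.array([[c['fx'],0,c['cx']],[0,c['fy'],c['cy']],[0,0,1.]])
    p=cv2.undistortPoints(np.stack([u.ravel(),v.ravel()],1)[:,None],K,np.array([c['k1'],0,0,0.])).reshape(384,512,2)
    X=np.dstack([p[...,0]*d,p[...,1]*d,d])
    W=(X-np.array(c['t']))@np.array(c['R'])
    W[d<=0]=np.nan
    return im,d,W
E
python3 - <<'E'
from h import *
s=readout.state(); print(s)
for n in('side','top'):
    im,d,W=cloud(n); cv2.imwrite(f'pics/{n}0.png',im); np.savez(f'{n}0.npz',im=im,W=W)
    c=vision.get_calibration(n); print(n,-np.array(c['R']).T@np.array(c['t']))
E
```

```text
{'time': 0.0, 'joints': array([ 1.29438657,  0.33286984, -0.06470838,  1.46095163,  0.02160966,
        1.3499249 , -0.08848094]), 'joint_velocities': array([ 4.15231723e-04, -5.27985553e-04, -3.45674699e-04, -6.07745785e-04,
        6.36124466e-04, -2.80103425e-05, -7.39137179e-04]), 'effort': array([-6.99393804e-04, -6.23262405e+01,  2.42129609e-02, -3.89899635e+01,
       -6.14517415e-02,  3.96792346e-02,  1.62017495e-04]), 'tcp_pos': array([ 156.83553585, -604.6152707 ,  240.45030578]), 'tool_rot': array([ 9.91954929e-01,  1.26589444e-01, -1.29796089e-04, -7.17221487e-04]), 'wrist_force': array([ 0.23297532,  0.33995199, -0.25868932]), 'wrist_torque': array([ 0.03483324, -0.03053156,  0.01828815]), 'finger_force': 0.0, 'grip_width': 86.80296109744808}
side [1009.22494433 -922.60295019  880.93707863]
top [ 328.49529614   67.02817488 1267.46717024]
```

View pics/side0.png

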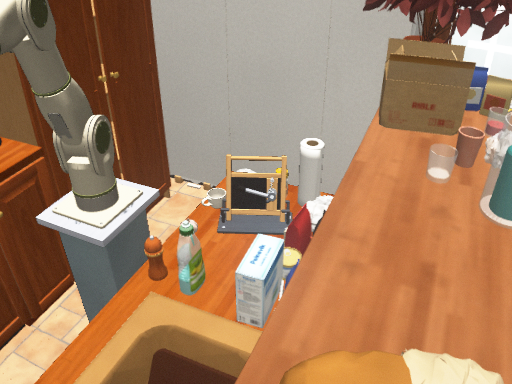

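View pics/top0.png

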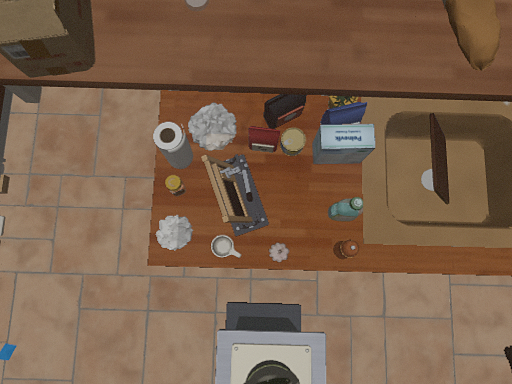

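The side view shows the board at about (257,190), with the kickstand at (262,193). The top view shows the foot at (238,195), the rail at the left near (213,185), and the kickstand side facing right.

```bash
python3 - <<'E'
from h import *
a=[]
for n,(u,v,w,h) in(('side',(205,140,110,105)),('top',(190,140,90,105))):
    im=np.load(f'{n}0.npz')['im'][v:v+h,u:u+w]
    a.append(cv2.resize(im,None,fx=6,fy=5.7,interpolation=cv2.INTER_CUBIC)[:, :])
a=[cv2.resize(x,(400,int(400*x.shape[0]/x.shape[1]))) for x in a]
h=max(x.shape[0] for x in a)
cv2.imwrite('pics/crop.png',np.hstack([cv2.copyMakeBorder(x,0,h-x.shape[0],0,0,0) for x in a]))
# foot: z 8..24 ; top cam
D=np.load('top0.npz');W=D['W'];im=D['im']
sl=np.s_[150:240,195:275]
w=W[sl].reshape(-1,3);c=im[sl].reshape(-1,3).astype(int)
f=w[(abs(w[:,2]-16)<6)&(c.max(1)<130)&(c[:,0]>=c[:,2]-5)]
print(len(f),cv2.minAreaRect(f[:,:2].astype(np.float32)),np.median(f[:,2]))
for v,u in((200,212),(180,208),(165,206),(215,222),(222,246),(162,240)):print(u,v,W[v,u].round(),im[v,u])
for n in('top','side'):
    D=np.load(f'{n}0.npz');W=D['W'];im=D['im'].astype(int)
    m=(W[...,2]>185)&(W[...,2]<240)&(im[...,2]>im[...,0]+40)
    m&=(abs(W[...,0]-540)<250)&(abs(W[...,1]-100)<200)
    k,l,st,_=cv2.connectedComponentsWithStats(m.astype(np.uint8))
    for i in range(1,k):
        if st[i,4]>15:
            p=W[l==i];print(n,st[i],p.min(0).round(),p.max(0).round(),p.mean(0).round())
E
```

```text
864 ((555.220947265625, 108.98338317871094), (233.37281799316406, 106.1300277709961), 21.117433547973633) 15.210409313894377
212 200 [537. 194.  -1.] [ 39  67 118]
208 180 [600. 210.  -3.] [ 40  75 125]
206 165 [594. 192. 214.] [ 97 131 153]
222 215 [463. 145. 216.] [ 85 115 145]
246 222 [466.  85.  46.] [36 53 66]
240 162 [657. 111.  14.] [82 78 77]
top [201 155  32  68 408] [445. 120. 187.] [622. 206. 225.] [530. 164. 215.]
side [226 154  61  15 355] [449. 110. 185.] [625. 201. 223.] [538. 158. 209.]
```

View pics/crop.png

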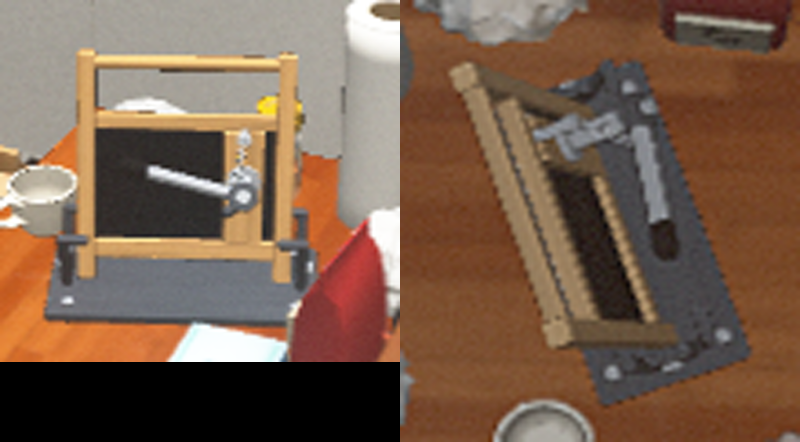

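```bash
cat >> h.py <<'E'
O=np.array([555.2,109.,0]);a=np.deg2rad(21.12)
FX=np.array([-np.cos(a),-np.sin(a),0]);FY=np.array([np.sin(a),-np.cos(a),0])
F=np.array([FX,FY,[0,0,1]])   # foot = F@(w-O)
E
python3 - <<'E'
from h import *
for n in('top','side'):
    W=np.load(f'{n}0.npz')['W'];L=(W-O)@F.T
    m=(abs(L[...,0])<110)&(L[...,1]>5)&(L[...,1]<80)&(L[...,2]>110)&(L[...,2]<200)
    p=L[m];p=p[np.argsort(p[:,0])];print(n,len(p));
    for lo in range(-60,70,10):
        q=p[(p[:,0]>=lo)&(p[:,0]<lo+10)]
        if len(q):print(lo,len(q),np.median(q,0).round(),q.max(0).round())
    m=(abs(L[...,0])<60)&(L[...,1]<-30)&(L[...,1]>-90)&(L[...,2]>190)
    print('rail',L[m].mean(0).round(1),np.percentile(L[m],[2,98],axis=0).round(1))
    # tall stuff
t=np.load('top0.npz')['W'];print('soap',t[205:212,350:360].reshape(-1,3).mean(0).round(),'mill',t[248,347].round(),'box',t[135,345].round(),'roll',t[140,165].round())
E
```

```text
top 251
-60 37 [-54.  25. 138.] [-50.  42. 147.]
-50 52 [-45.  24. 136.] [-40.  43. 145.]
-40 23 [-37.  28. 136.] [-31.  40. 143.]
-30 14 [-25.  27. 141.] [-20.  33. 145.]
-20 14 [-16.  25. 142.] [-11.  31. 145.]
-10 16 [ -5.  24. 144.] [ -0.  30. 150.]
0 14 [  5.  23. 146.] [  9.  29. 150.]
10 16 [ 15.  21. 149.] [ 20.  27. 153.]
20 14 [ 25.  19. 150.] [ 29.  25. 154.]
30 21 [ 35.  18. 154.] [ 40.  26. 159.]
40 20 [ 45.  18. 157.] [ 50.  25. 160.]
50 5 [ 51.  16. 154.] [ 53.  20. 156.]
rail [  1.1 -60.7 215. ] [[-56.4 -67.3 209.8]
 [ 57.6 -54.1 219.7]]
side 208
-60 24 [-55.  41. 135.] [-51.  46. 146.]
-50 35 [-46.  39. 134.] [-40.  49. 160.]
-40 25 [-37.  37. 134.] [-31.  43. 141.]
-30 12 [-25.  33. 138.] [-21.  38. 142.]
-20 13 [-16.  32. 141.] [-10.  38. 144.]
-10 16 [ -4.  30. 142.] [ -1.  32. 147.]
0 12 [  5.  28. 143.] [  8.  33. 149.]
10 12 [ 14.  27. 147.] [ 17.  33. 150.]
20 18 [ 25.  26. 148.] [ 30.  31. 154.]
30 17 [ 35.  24. 151.] [ 38.  29. 160.]
40 15 [ 44.  25. 152.] [ 47.  30. 158.]
50 4 [ 50.  22. 152.] [ 51.  26. 155.]
rail [ -2.6 -54.1 212.1] [[-57.8 -61.  204.1]
 [ 56.1 -47.8 217.8]]
soap [ 495. -201.  193.] mill [ 394. -196.  125.] box [ 703. -184.  169.] roll [678. 318. 151.]
```

Emit:
step_arm:
  series:
    - {"dz": -1, "spin": 1}
    - {"dz": -1, "spin": 1}
    - {"spin": 1}
    - {"spin": 1}
    - {"spin": 1}
    - {"spin": 1}
    - {"spin": 1}
    - {"spin": 1}
    - {"spin": 1}
    - {"spin": 1}
    - {"spin": 1}
    - {"spin": 1}
  hand: 1

```text
invalid input
```

Emit:
step_arm:
  series:
    - {"spin": 1}
    - {"spin": 0.9}
    - {}

```text
invalid input
```

Emit:
step_arm:
  series:
    - {"dx": 0, "dy": 0, "dz": -1, "spin": 1}
    - {"dx": 0, "dy": 0, "dz": -1, "spin": 1}
    - {"dx": 0, "dy": 0, "dz": 0, "spin": 1}
    - {"dx": 0, "dy": 0, "dz": 0, "spin": 1}
    - {"dx": 0, "dy": 0, "dz": 0, "spin": 1}
    - {"dx": 0, "dy": 0, "dz": 0, "spin": 1}
    - {"dx": 0, "dy": 0, "dz": 0, "spin": 1}
    - {"dx": 0, "dy": 0, "dz": 0, "spin": 1}
    - {"dx": 0, "dy": 0, "dz": 0, "spin": 1}
    - {"dx": 0, "dy": 0, "dz": 0, "spin": 1}
    - {"dx": 0, "dy": 0, "dz": 0, "spin": 1}
    - {"dx": 0, "dy": 0, "dz": 0, "spin": 1}
  hand: 1

```text
time: 1.6
tcp_pos: [156.9, -604.8, 340.8]
tool_rot: [0.876, -0.482, -0.0, -0.0]
wrist_force: [0.0, 0.7, 0.1]
grip_width: 0.9
finger_force: 0.0
```

Emit:
step_arm:
  series:
    - {"dx": 0, "dy": -0.95, "dz": 0, "spin": 1}
    - {"dx": 0, "dy": 0, "dz": 0, "spin": 0.9}
    - {"dx": 0, "dy": -0.95, "dz": 0, "spin": 0}
    - {"dx": 0, "dy": -0.95, "dz": 0, "spin": 0}
    - {"dx": 0, "dy": -0.95, "dz": 0, "spin": 0}
    - {"dx": 0, "dy": -0.95, "dz": 0, "spin": 0}
    - {"dx": 0, "dy": -0.95, "dz": 0, "spin": 0}
    - {"dx": -0.9, "dy": -0.55, "dz": 0, "spin": 0}
    - {"dx": -0.9, "dy": -0.55, "dz": 0, "spin": 0}
    - {"dx": -0.9, "dy": -0.55, "dz": 0, "spin": 0}
    - {"dx": -0.9, "dy": -0.55, "dz": 0, "spin": 0}
    - {"dx": -0.9, "dy": -0.55, "dz": 0, "spin": 0}

```text
time: 3.1
tcp_pos: [465.5, -232.5, 341.0]
tool_rot: [0.825, -0.565, -0.0, 0.0]
wrist_force: [1.5, 0.1, 1.2]
grip_width: 0.6
finger_force: 0.0
```

Emit:
step_arm:
  series:
    - {"dx": -0.9, "dy": -0.55, "dz": 0, "spin": 0}
    - {"dx": -0.9, "dy": -0.55, "dz": 0, "spin": 0}
    - {"dx": -0.9, "dy": -0.55, "dz": 0, "spin": 0}
    - {"dx": -0.9, "dy": -0.55, "dz": 0, "spin": 0}
    - {"dx": -0.9, "dy": -0.55, "dz": 0, "spin": 0}
    - {"dx": -0.5, "dy": -0.3, "dz": 0, "spin": 0}
    - {"dx": 0, "dy": 0, "dz": 0, "spin": 0}

```text
time: 3.98
tcp_pos: [498.7, -108.2, 328.3]
tool_rot: [0.826, -0.563, -0.015, 0.003]
wrist_force: [0.2, 0.1, 0.5]
grip_width: 0.5
finger_force: 0.0
```

```bash
python3 - <<'E'
from h import *
s=readout.state();p=s['tcp_pos'];print(s['joints'].round(2),p)
from scipy.spatial.transform import Rotation as R
r=R.from_quat(s['tool_rot']).as_matrix();print((F@r).round(3));print('foot',F@(p-O))
print('units to go',r.T@(O+36*FX+21*FY+np.array([0,0,158+19])-p)/50)
E
```

```text
[-0.46  0.05  0.62  1.62 -0.04  1.51 -2.6 ] [ 498.69274683 -108.1672844   328.29805651]
[[-0.006  1.     0.022]
 [ 1.     0.007 -0.021]
 [-0.021  0.022 -1.   ]]
foot [130.96178516 182.21885167 328.29805651]
units to go [-3.14696262 -1.98737679  3.05075467]
```

Emit:
step_arm:
  series:
    - {"dx": 0, "dy": 0, "dz": 0, "spin": -1}
    - {"dx": 0, "dy": 0, "dz": 0, "spin": -1}
    - {"dx": 0, "dy": 0, "dz": 0, "spin": -1}
    - {"dx": 0, "dy": 0, "dz": 0, "spin": -1}
    - {"dx": 0, "dy": 0, "dz": 0, "spin": -1}
    - {"dx": 0, "dy": 0, "dz": 0, "spin": -1}
    - {"dx": 0, "dy": 0, "dz": 0, "spin": -1}
    - {"dx": 0, "dy": 0, "dz": 0, "spin": -1}
    - {"dx": 0, "dy": 0, "dz": 0, "spin": -1}
    - {"dx": 0, "dy": 0, "dz": 0, "spin": -1}
    - {"dx": 0, "dy": 0, "dz": 0, "spin": -1}
    - {"dx": 0, "dy": 0, "dz": 0, "spin": -1}

```text
time: 5.48
tcp_pos: [498.0, -111.4, 328.8]
tool_rot: [0.999, 0.029, -0.013, -0.006]
wrist_force: [-1.1, -0.2, 0.3]
grip_width: 0.5
finger_force: 0.0
```

Emit:
step_arm:
  series:
    - {"dx": 0, "dy": 0, "dz": 0, "spin": -1}
    - {"dx": 0, "dy": 0, "dz": 0, "spin": -1}
    - {"dx": 0, "dy": 0, "dz": 0, "spin": -1}
    - {"dx": 0, "dy": 0, "dz": 0, "spin": -1}
    - {"dx": 0, "dy": 0, "dz": 0, "spin": -1}
    - {"dx": 0, "dy": 0, "dz": 0, "spin": -1}
    - {"dx": 0, "dy": 0, "dz": 0, "spin": -1}
    - {"dx": 0, "dy": 0, "dz": 0, "spin": -1}
    - {"dx": 0, "dy": 0, "dz": 0, "spin": -1}
    - {"dx": 0, "dy": 0, "dz": 0, "spin": -1}
    - {"dx": 0, "dy": 0, "dz": 0, "spin": -1}
    - {"dx": 0, "dy": 0, "dz": 0, "spin": -1}

```text
time: 6.98
tcp_pos: [498.0, -111.4, 328.7]
tool_rot: [0.791, 0.611, -0.007, -0.013]
wrist_force: [-0.7, -0.4, 0.1]
grip_width: 0.9
finger_force: 0.0
```

Emit:
step_arm:
  series:
    - {"dx": 0, "dy": 0, "dz": 0, "spin": -1}
    - {"dx": 0, "dy": 0, "dz": 0, "spin": -1}
    - {"dx": 0, "dy": 0, "dz": 0, "spin": -1}
    - {"dx": 0, "dy": 0, "dz": 0, "spin": -1}
    - {"dx": 0, "dy": 0, "dz": 0, "spin": -1}
    - {"dx": 0, "dy": 0, "dz": 0, "spin": -1}
    - {"dx": 0, "dy": 0, "dz": 0, "spin": 0}

```text
time: 7.85
tcp_pos: [498.0, -111.3, 328.7]
tool_rot: [0.565, 0.825, -0.003, -0.015]
wrist_force: [-0.1, 0.1, -0.2]
grip_width: 0.2
finger_force: 0.0
```

```bash
cat > st.py <<'E'
from h import *
import sys
from scipy.spatial.transform import Rotation as R
def go(foot):
    s=readout.state();p=s['tcp_pos'];print(s['time'],s['joints'].round(2),p.round(1))
    r=R.from_quat(s['tool_rot']).as_matrix();print((F@r).round(3));print('foot',(F@(p-O)).round(1))
    print('units to go',(r.T@(O+F.T@np.array(foot)-p)/50).round(3))
if __name__=='__main__': go([float(x) for x in sys.argv[1:4]])
E
python3 st.py 36 21 177
```

```text
7.85 [-0.36  0.05  0.52  1.62 -0.03  1.51  0.53] [ 498.  -111.3  328.7]
[[ 0.    -1.     0.021]
 [-1.    -0.    -0.021]
 [ 0.021 -0.021 -1.   ]]
foot [132.7 184.9 328.7]
units to go [3.213 2.    3.062]
```

Emit:
step_arm:
  series:
    - {"dx": 0.8, "dy": 0.5, "dz": 0.2, "spin": 0}
    - {"dx": 0.8, "dy": 0.5, "dz": 0.2, "spin": 0}
    - {"dx": 0.8, "dy": 0.5, "dz": 0.2, "spin": 0}
    - {"dx": 0.8, "dy": 0.5, "dz": 0.2, "spin": 0}
    - {"dx": 0, "dy": 0, "dz": 0.7, "spin": 0}
    - {"dx": 0, "dy": 0, "dz": 0.7, "spin": 0}
    - {"dx": 0, "dy": 0, "dz": 0.3, "spin": 0}
    - {"dx": 0, "dy": 0, "dz": 0, "spin": 0}

```text
time: 8.85
tcp_pos: [529.9, 76.0, 204.8]
tool_rot: [0.565, 0.825, -0.003, -0.015]
wrist_force: [0.5, -0.4, 0.4]
grip_width: 0.3
finger_force: 0.0
```

```bash
python3 st.py 36 21 177
```

```text
8.85 [-0.54  0.18  0.36  1.75 -0.08  1.26  0.21] [529.9  76.  204.8]
[[ 0.    -1.     0.022]
 [-1.    -0.001 -0.021]
 [ 0.021 -0.022 -1.   ]]
foot [ 35.5  21.7 204.8]
units to go [0.002 0.002 0.556]
```

Emit:
step_arm:
  series:
    - {"dx": 0, "dy": 0, "dz": 0.4, "spin": 0}
    - {"dx": 0, "dy": 0, "dz": 0.15, "spin": 0}
    - {"dx": -0.13, "dy": 0.04, "dz": 0.2, "spin": 0}
    - {"dx": -0.13, "dy": 0.04, "dz": 0.2, "spin": 0}

```text
time: 9.35
tcp_pos: [537.9, 65.7, 157.4]
tool_rot: [0.565, 0.825, -0.002, -0.014]
wrist_force: [-0.8, -0.7, 2.3]
grip_width: 0.7
finger_force: 1.1
```

```bash
python3 - <<'E'
from h import *
im,d,W=cloud('side'); cv2.imwrite('pics/push1.png',cv2.resize(im[110:250,190:330],(560,560),interpolation=cv2.INTER_CUBIC))
E
python3 st.py 36 21 177
```

```text
9.4 [-0.52  0.24  0.37  1.79 -0.11  1.16  0.26] [537.8  64.7 155.9]
[[ 0.001 -1.     0.022]
 [-1.    -0.001 -0.02 ]
 [ 0.02  -0.022 -1.   ]]
foot [ 32.2  35.  155.9]
units to go [ 0.289 -0.085 -0.414]
```

View pics/push1.png

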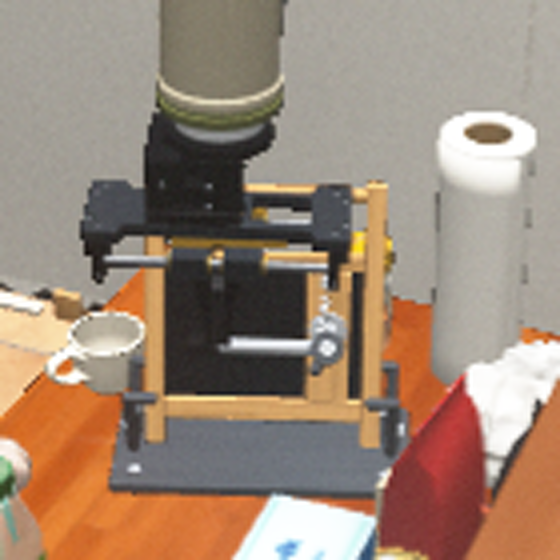

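The fingertips sit on the kickstand's end at about (222,345) in the crop. The bar is pushed down roughly to level and the wrist force is 2.3 N, so I continue.

Emit:
step_arm:
  series:
    - {"dx": -0.13, "dy": 0.04, "dz": 0.2, "spin": 0}
    - {"dx": -0.13, "dy": 0.06, "dz": 0.2, "spin": 0}
    - {"dx": -0.13, "dy": 0.08, "dz": 0.2, "spin": 0}
    - {"dx": -0.13, "dy": 0.08, "dz": 0.2, "spin": 0}
    - {"dx": 0, "dy": 0, "dz": 0, "spin": 0}

```text
time: 10.02
tcp_pos: [557.4, 47.0, 115.2]
tool_rot: [0.565, 0.825, -0.004, -0.015]
wrist_force: [1.0, 0.5, 1.1]
grip_width: 0.5
finger_force: 0.0
```

```bash
python3 - <<'E'
from h import *
im,d,W=cloud('side'); cv2.imwrite('pics/push2.png',cv2.resize(im[110:250,190:330],(560,560),interpolation=cv2.INTER_CUBIC))
E
python3 st.py 36 21 177
```

```text
10.075 [-0.47  0.32  0.37  1.78 -0.15  1.09  0.33] [557.5  47.3 115.8]
[[ 0.002 -1.     0.022]
 [-1.    -0.002 -0.021]
 [ 0.021 -0.022 -1.   ]]
foot [ 20.1  58.4 115.8]
units to go [ 0.775 -0.343 -1.2  ]
```

View pics/push2.png

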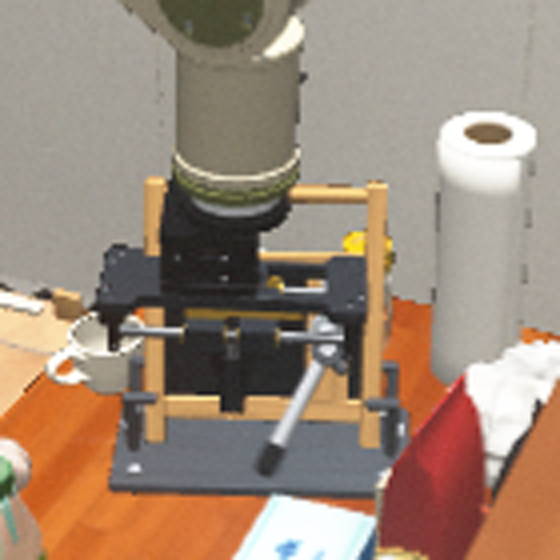

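The kickstand has gone past centre, with its tip at (270,460), and it is swinging down. I back out up and away, turn, and open.

Emit:
step_arm:
  series:
    - {"dx": -0.3, "dy": 0, "dz": -0.8, "spin": 0}
    - {"dx": -0.2, "dy": 0, "dz": -0.9, "spin": 0}
    - {"dx": 0, "dy": 0, "dz": -1, "spin": 0}
    - {"dx": 0, "dy": 0, "dz": -1, "spin": 0}
    - {"dx": 0, "dy": 0, "dz": -0.6, "spin": 1}
    - {"dx": 0, "dy": 0, "dz": 0, "spin": 1}
    - {"dx": 0, "dy": 0, "dz": 0, "spin": 1}
    - {"dx": 0, "dy": 0, "dz": 0, "spin": 1}
    - {"dx": 0, "dy": 0, "dz": 0, "spin": 1}
    - {"dx": 0, "dy": 0, "dz": 0, "spin": 1}
    - {"dx": 0, "dy": 0, "dz": 0, "spin": 1}
    - {"dx": 0, "dy": 0, "dz": 0, "spin": 1}

```text
time: 11.58
tcp_pos: [572.5, 21.8, 331.2]
tool_rot: [0.852, 0.523, -0.008, -0.012]
wrist_force: [0.6, 0.1, -0.0]
grip_width: 0.3
finger_force: 0.0
```

Emit:
step_arm:
  series:
    - {"dx": 0, "dy": 0, "dz": 0, "spin": 1}
    - {"dx": 0, "dy": 0, "dz": 0, "spin": 1}
    - {"dx": 0, "dy": 0, "dz": 0, "spin": 1}
    - {"dx": 0, "dy": 0, "dz": 0, "spin": 1}
    - {"dx": 0, "dy": 0, "dz": 0, "spin": 1}
    - {"dx": 0, "dy": 0, "dz": 0, "spin": 1}
    - {"dx": 0, "dy": 0, "dz": 0, "spin": 1}
    - {"dx": 0, "dy": 0, "dz": 0, "spin": 0}
  hand: 0

```text
time: 12.58
tcp_pos: [572.5, 21.8, 331.1]
tool_rot: [0.983, 0.185, -0.012, -0.009]
wrist_force: [-0.5, -0.1, 0.1]
grip_width: 72.6
finger_force: 0.0
```

```bash
python3 - <<'E'
from h import *
a=[]
for n,(u,v) in(('side',(190,110)),('top',(170,130))):
    im,d,W=cloud(n); a.append(cv2.resize(im[v:v+120,u:u+120],(400,400),interpolation=cv2.INTER_CUBIC))
    L=(W-O)@F.T
    m=(abs(L[...,0])<60)&(L[...,1]<-30)&(L[...,1]>-90)&(abs(L[...,2]-212)<15)
    print('rail',m.sum(),L[m].mean(0).round(1))
cv2.imwrite('pics/after.png',np.hstack(a))
E
python3 st.py 0 -60 212
```

```text
rail 143 [-10.7 -53.9 212.2]
rail 244 [  0.3 -60.6 215. ]
12.675 [-0.59  0.22  0.58  1.46 -0.13  1.53 -1.21] [572.6  21.7 331. ]
[[-1.    -0.005  0.021]
 [-0.005  1.    -0.021]
 [-0.021 -0.021 -1.   ]]
foot [ 15.2  87.7 331. ]
units to go [ 0.37  -2.9    2.435]
```

View pics/after.png

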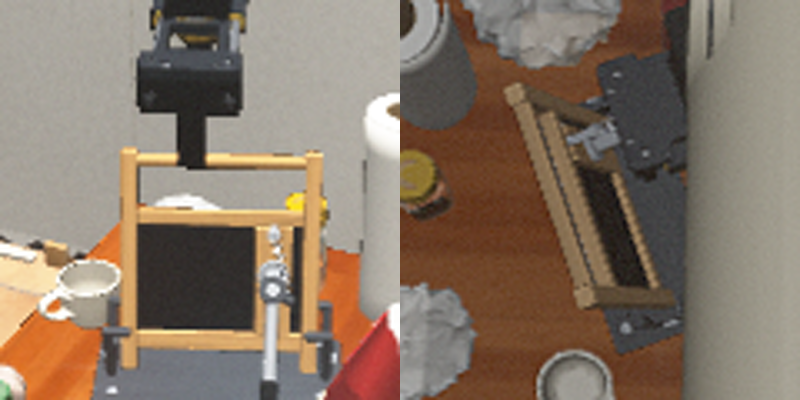

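The kickstand hangs fully down, at (270,340) in the left half, and the board still leans back. I move over the rail.

Emit:
step_arm:
  series:
    - {"dx": 0.1, "dy": -0.72, "dz": 0, "spin": 0}
    - {"dx": 0.1, "dy": -0.72, "dz": 0, "spin": 0}
    - {"dx": 0.1, "dy": -0.72, "dz": 0, "spin": 0}
    - {"dx": 0.1, "dy": -0.72, "dz": 0, "spin": 0}
    - {"dx": 0, "dy": 0, "dz": 0.6, "spin": 0}
    - {"dx": 0, "dy": 0, "dz": 0.4, "spin": 0}
    - {"dx": 0, "dy": 0, "dz": 0, "spin": 0}

```text
time: 13.55
tcp_pos: [537.0, 163.4, 282.4]
tool_rot: [0.983, 0.185, -0.014, -0.008]
wrist_force: [0.9, -0.6, 0.1]
grip_width: 87.0
finger_force: 0.0
```

```bash
python3 st.py 0 -60 210
```

```text
13.55 [-0.78  0.19  0.48  1.57 -0.11  1.42 -1.48] [537.  163.4 282.4]
[[-1.    -0.004  0.024]
 [-0.004  1.    -0.021]
 [-0.024 -0.021 -0.999]]
foot [ -2.6 -57.3 282.4]
units to go [-0.018 -0.023  1.449]
```

Emit:
step_arm:
  series:
    - {"dx": 0, "dy": -0.02, "dz": 0.5, "spin": 0}
    - {"dx": 0, "dy": 0, "dz": 0.5, "spin": 0}
    - {"dx": 0, "dy": 0, "dz": 0.3, "spin": 0}
    - {"dx": 0, "dy": 0, "dz": 0.15, "spin": 0}
    - {"dx": 0, "dy": 0, "dz": 0, "spin": 0}

```text
time: 14.18
tcp_pos: [535.6, 165.3, 211.3]
tool_rot: [0.983, 0.184, -0.012, -0.008]
wrist_force: [0.4, -0.2, -0.5]
grip_width: 86.7
finger_force: 0.0
```

Emit:
step_arm:
  series:
    - {"dx": 0, "dy": 0, "dz": 0, "spin": 0}
    - {"dx": 0, "dy": 0, "dz": 0, "spin": 0}
    - {"dx": 0, "dy": 0, "dz": 0, "spin": 0}
    - {"dx": 0, "dy": 0, "dz": 0, "spin": 0}
    - {"dx": 0, "dy": 0, "dz": 0, "spin": 0}
    - {"dx": 0, "dy": 0, "dz": 0, "spin": 0}
    - {"dx": 0, "dy": 0, "dz": 0, "spin": 0}
    - {"dx": 0, "dy": 0, "dz": 0, "spin": 0}
    - {"dx": 0, "dy": 0, "dz": 0, "spin": 0}
    - {"dx": 0, "dy": 0, "dz": 0, "spin": 0}
  hand: 1

```text
time: 15.42
tcp_pos: [535.3, 165.4, 211.0]
tool_rot: [0.983, 0.184, -0.012, -0.008]
wrist_force: [-0.6, 1.3, -0.2]
grip_width: 12.7
finger_force: 30.0
```

```bash
python3 st.py 0 0 220
```

```text
15.425 [-0.77  0.23  0.47  1.68 -0.13  1.28 -1.47] [535.3 165.4 211. ]
[[-1.    -0.002  0.021]
 [-0.003  1.    -0.021]
 [-0.021 -0.021 -1.   ]]
foot [ -1.8 -59.7 211. ]
units to go [-0.043  1.191 -0.205]
```

Emit:
step_arm:
  series:
    - {"dx": 0, "dy": 0.15, "dz": -0.045, "spin": 0}
    - {"dx": 0, "dy": 0.15, "dz": -0.04, "spin": 0}
    - {"dx": 0, "dy": 0.15, "dz": -0.033, "spin": 0}
    - {"dx": 0, "dy": 0.15, "dz": -0.028, "spin": 0}
    - {"dx": 0, "dy": 0.15, "dz": -0.022, "spin": 0}
    - {"dx": 0, "dy": 0.15, "dz": -0.018, "spin": 0}
    - {"dx": 0, "dy": 0.15, "dz": -0.012, "spin": 0}
    - {"dx": 0, "dy": 0.12, "dz": -0.005, "spin": 0}
    - {"dx": 0, "dy": 0, "dz": 0, "spin": 0}
    - {"dx": 0, "dy": 0, "dz": 0, "spin": 0}
    - {"dx": 0, "dy": 0, "dz": 0, "spin": 0}
    - {"dx": 0, "dy": 0, "dz": 0, "spin": 0}

```text
time: 16.92
tcp_pos: [556.6, 110.7, 219.7]
tool_rot: [0.983, 0.185, -0.013, -0.008]
wrist_force: [-3.7, -0.0, -0.5]
grip_width: 13.1
finger_force: 30.0
```

```bash
python3 - <<'E'
from h import *
a=[]
for n,(u,v) in(('side',(190,110)),('top',(170,130))):
    im,d,W=cloud(n); a.append(cv2.resize(im[v:v+120,u:u+120],(400,400),interpolation=cv2.INTER_CUBIC))
    L=(W-O)@F.T
    m=(abs(L[...,0])<93)&(abs(L[...,0])>79)&(abs(L[...,1])<40)&(abs(L[...,2]-215)<12)
    if m.any(): print('uprights top',n,m.sum(),L[m].mean(0).round(1),np.percentile(L[m],[3,97],axis=0).round(1))
cv2.imwrite('pics/up.png',np.hstack(a))
s=readout.state();print(s['wrist_force'].round(1),s['finger_force'],s['grip_width'])
E
python3 st.py 0 0 220
```

```text
uprights top side 63 [  9.8   7.6 214.9] [[-90.6   2.2 203.8]
 [ 91.7  11.8 226.1]]
[-4.7 -0.7  1. ] 30.001657493412495 12.872325148303466
17.025 [-0.7   0.25  0.51  1.65 -0.14  1.3  -1.36] [556.6 110.7 219.7]
[[-1.    -0.002  0.022]
 [-0.003  1.    -0.021]
 [-0.022 -0.021 -1.   ]]
foot [ -1.9  -1.1 219.7]
units to go [-0.039  0.021 -0.005]
```

View pics/up.png

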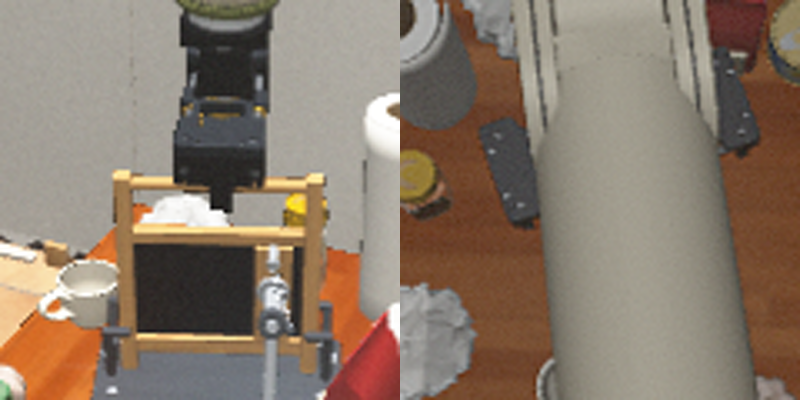

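The board is upright: the upright's front face measures y ≈ 7.6 mm, where 8 mm is expected. The rail is gripped at 30 N and the kickstand is down at (270,360). I hand in.

```bash
python3 -c "
from station import robot
print(robot.hand_in())"
```

```text
the job is handed in; nothing more can be done
None
```

I handed the job in at about 17 s with the kickstand snapped fully down and the board held upright, still gripped by its top rail; no bystander was touched that I could see, and the hand-in gave back no verdict.

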